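# Ready the honey dispenser for refilling

## Task

The steel honey dispenser beside the till has run empty and is about to be refilled. With a fingertip, push its tap handle round to the left until it meets its stop, square across the outlet pipe, so that the tap is shut, and push the swung-out drip cup back by its tab until the spout is over the middle of the cup. Push lightly, without forcing either; grip and lift nothing, and leave the jars and everything else on the counter where it is.

Things in the scene. Friction and masses are not known exactly. Their poses are not given: they have to be found in the camera images.
- honey_dispenser: Honey dispenser, fixed: steel tank, 130 mm diameter, on three legs and a round foot plate, 344 mm high with lid knob. Origin: on the counter under the tank's axis. Its -x (roughly towards the robot) is the way the outlet points, +y its left as the robot sees it. A level outlet pipe with ball valve, 155 mm above the counter, runs along -x and ends in a downturned spout 190 mm from the tank's axis
- tap_stem (a point): point on the vertical axis of the tap handle, at the handle's mid-height (206 mm above the counter), 135 mm in front of the tank's axis; fixed to the dispenser
- tap_grip (a point): middle of the tap handle's black sleeve, 80 mm from the stem axis, at mid-height (206 mm); turns with the handle. The sleeve is 18 mm wide, 12 mm thick (200 to 212 mm above the counter), 30 to 100 mm from the stem axis. Nothing of the dispenser in the sweep of the handle's outer half is higher than 170 mm
- tap (a joint): angle of the tap handle about its upright stem, rad: 0 = shut (square across the pipe, pointing to the dispenser's left, +y; hard stop), 1.571 = open (along the pipe, pointing away from the tank, -x; hard stop); grows anticlockwise from above. Starts open or partly open (0.8 to 1.45). Friction about 0.22 N m: stays where left, needs some 3 N at the middle of the sleeve
- spout_mouth (a point): centre of the spout's mouth, 112 mm above the counter, outer diameter 29 mm; fixed to the dispenser
- drip_pivot (a point): point on the vertical axis of the drip cup's arm, 74 mm above the counter, on a post 85 mm in front of the tank's axis (105 mm behind the spout); fixed to the dispenser
- drip_cup (a point): centre of the drip cup's mouth, 92 mm above the counter, 105 mm from the arm's pivot. Steel cup, 68 mm across at the rim, 36 mm high, open at the top, fixed on the arm; it passes 20 mm below the spout
- drip_tab (a point): point on the push tab that sticks out of the cup away from the pivot, 180 mm from the pivot, 74 mm above the counter; turns with the arm. The tab is an upright steel strip 10 mm thick, 16 mm high (66 to 82 mm above the counter), 137 to 197 mm from the pivot, with a black round stud of 16 mm diameter at its end
- drip_arm (a joint): angle of the drip cup's arm about its upright pivot, rad: 0 = cup exactly under the spout (no stop there; it can swing on to -0.8), grows anticlockwise from above as the cup swings out to the dispenser's right (-y). Starts swung out by 0.5 to 0.9. Friction about 0.1 N m: stays where left, needs about 0.6 N at the tab
- jar_near: closed honey jar, 57 mm diameter, 77 mm high, loose, to the left of the spout, the one nearer to it; origin at the centre of its underside
- jar_far: closed honey jar, 53 mm diameter, 71 mm high, loose, farther left of the spout; origin at the centre of its underside
- espresso_cup: green and white espresso cup, 64 x 89 x 48 mm, loose, to the right; origin at the centre of its underside
- calculator: desk calculator, 127 x 80 x 18 mm, loose, to the right; origin at the centre of its underside
- counter_bell: counter bell, 82 mm diameter, 58 mm high, loose, to the left; origin at the centre of its underside
- cookie_cutter_0: flower-shaped cookie cutter, 66 x 74 x 30 mm, loose, near the front edge; origin at the centre of its underside
- loaf_tin: dark loaf tin, 152 x 70 x 52 mm, loose, at the front left; origin at the centre of its underside
- pastry_brush: pastry brush, 216 x 40 x 13 mm, loose, lying between two low wooden rails in front of the till; origin at the middle of its underside

How it is judged:
By the outcome, as a careful person would: the job done as asked, in the order asked, and still so for the second after the job is handed in, with the robot touching nothing.
It also fails if it takes over 72 s, if anything falls off the work surface, if the arm or the gripper's body presses on something with over 40 N, if the wrist force passes 120 N, or if a joint passes its speed limit or range.

## Robot

A 7-joint arm with a two-finger parallel gripper is mounted at the origin on a cart in front of the work surface, level with it; the furniture and walls round the work are solid. World frame = base frame: x ahead of the robot, y to its left, z up, the work surface at z = 0. Lengths are in m, angles in degrees, forces in N, time in s.
With the tool pointing down it reaches from about 0.4 to 0.9 m from the base axis. Payload 5.6 kg.
Tool frame: the origin (TCP) lies at the very end of the fingers, on their centre line; the grasp point (between the pads) lies 19 mm behind it; z points along the fingers, y is the line along which they close (so a half turn about z gives the same grasp; the last joint's range is limited). The gripper opens to 92 mm and grips with 3 to 60 N. Pads are 20 mm wide; open, the fingers measure 128 mm over their backs; the gripper's body (75 mm by 189 mm) begins 69 mm behind the grasp point.
Start: joints at [-79.469, 26.786, -0.665, 91.828, 0.344, 61.387, -3.226], TCP at [0.146, 0.633, 0.215] pointing down, gripper open.
Joint ranges: [-144.91, 144.91], [-17.63, 115.5], [-89.93, 88.59], [15.96, 139.68], [-74.01, 254.01], [8.47, 105.57], [-167.45, 167.45]. Speed limits (degrees/s): [147.25, 147.25, 180, 180, 180, 180, 180].

## Interface

Orientations are given as [roll, pitch, yaw] about the fixed x, y, z axes, in that order (R = Rz(yaw) Ry(pitch) Rx(roll)).
In Python, from plant import get_state, snapshot, calibration, sign_off gives the robot as it stands. The module is installed in compiled form; this text tells all that it offers.
- The arm moves only by the tool step_arm, never from a script. Its arguments are lists of equal length, an entry for each row: "translation": the shift along the tool's x, y, z in units of 60 mm (1.0 is 60 mm), a list of three; "dr": the turn, a rotation vector about the tool's x, y, z in rad, a list of three; "gripper": the finger opening in mm, from 0 to 91.9. A call has 1 to 8 rows; each row shifts and turns the commanded pose from where the row before left it, along the tool's axes as they then stand; what a row does not reach is not made up. A row lasts 1/8 s, in which the tool goes at most 62.5 mm and 10.7 degrees, less where a joint would pass 70% of its speed; a pose out of reach is approached as far as the arm can. A call is refused whole if a number of a shift passes 1 or a number of a turn 0.188, either way. A call with a gripper value outside its range is refused whole. The fingers move at their own pace and stop on an object; the grip force is fixed at half the most. Time passes only in rows, so rows that do not move let the fingers close. It gives the time, the measured TCP pose, the force, the opening and the grip force at its end, in the units of the state.
- get_state(): the state, without advancing time (a new reading comes with each control period).
- snapshot(name): name is "scene" or "side" or "wrist"; returns the picture (480x640x3 uint8, red, green, blue); there is no depth.
- calibration(name): a dict with "fx", "fy", "cx", "cy" (pixels), "T" (4x4, takes a point from camera to world coordinates). Camera axes: x right, y up, looking along -z (the intrinsics and any distortion apply to the point x, -y, -z); pixel columns grow to the right and rows downward; lengths in m; the calibration is good to about 2 mm. A picture is of the moment at which its call begins: read the wrist's pose just before it. calibration takes no time and is no camera call; for the wrist camera it gives the pose at the moment of the call.
- sign_off(): hands the job in; it is judged then, once.
The state is a dict: "time": time; "joint_pos": joint angles; "qd": joint speeds; "effort": joint torques, N m; "position": TCP position; "tool_rot": TCP orientation; "wrist_force": force on the tool from outside, world axes, zero at the start; "ft_torque": the same for the moment, N m; "width": opening from 0.0 (shut) to 1.0 (fully open); "grasp_force": force on a finger pad.
Only numpy, scipy, OpenCV 4.12 (cv2) and the standard library are available. Lean on these libraries where they do the work, as an engineer would, in place of code of your own. Each camera call takes 0.05 s, during which the arm holds its last target. There are 200 camera calls.

## Working session

There is one attempt and no reset: what is moved stays moved. The work goes in short steps, Python scripts to look and compute and a tool call to move; the robot and the scene stay as the last step left them, time stands still between calls to the robot, and variables do not carry over. Pictures are saved under pics/ and viewed, at most 10 in all, crops included, and the job is handed in when it is done.

Besides the shell and the picture viewer there is one more tool, called after "Call:" as name(argument=value, ...) on one line, values as JSON. step_arm: Moves the arm, as the interface text tells. Its arguments: {"type":"object","properties":{"translation":{"type":"array","items":{"type":"array","items":{"type":"number"}}},"dr":{"type":"array","items":{"type":"array","items":{"type":"number"}}},"gripper":{"type":"array","items":{"type":"number"}}},"required":["translation","dr","gripper"]}

```bash
mkdir -p pics
python3 - <<'E'
from plant import *
import cv2,numpy as np
s=get_state();print(s)
for n in("scene","side"):
    c=calibration(n);print(n,{k:np.round(v,4).tolist() for k,v in c.items()})
    cv2.imwrite(f"pics/{n}0.png",snapshot(n)[:,:,::-1])
E
```

```text
{'time': 0.0, 'joint_pos': array([-79.470199  ,  26.83508939,  -0.66412704,  91.87916314,
         0.34187874,  61.38648231,  -3.22558061]), 'qd': array([-0.03327069,  0.06431864, -0.11128199, -0.02838263,  0.00455461,
       -0.11488357, -0.03159198]), 'effort': array([ 1.13782873e-03, -5.20559549e+01, -1.18656998e-02, -2.43750894e+01,
       -5.65179263e-02,  1.73252978e-02,  1.69307596e-04]), 'position': array([0.14608445, 0.63278849, 0.21366334]), 'tool_rot': array([-1.79901404e+02,  5.60102499e-03,  1.67001479e+02]), 'wrist_force': array([ 0.00639176, -0.53638031, -0.142153  ]), 'ft_torque': array([-0.01220158,  0.01675389, -0.04748616]), 'grasp_force': 0.0, 'width': 1.000914846996184}
scene {'fx': 506.9636, 'fy': 506.9636, 'cx': 315.0946, 'cy': 241.4166, 'T': [[-0.8067, 0.5049, -0.307, 0.1602], [-0.5909, -0.6864, 0.4239, 0.4193], [0.0033, 0.5233, 0.8521, 1.2348], [0.0, 0.0, 0.0, 1.0]]}
side {'fx': 457.8808, 'fy': 457.8808, 'cx': 323.2111, 'cy': 239.5708, 'T': [[0.874, 0.3109, -0.3735, 0.043], [-0.4856, 0.5871, -0.6477, -0.9465], [0.0179, 0.7474, 0.6641, 0.9801], [0.0, 0.0, 0.0, 1.0]]}
```

View pics/scene0.png

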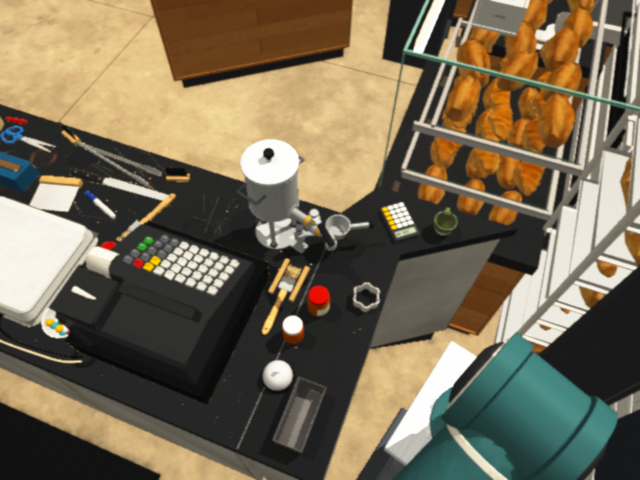

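View pics/side0.png

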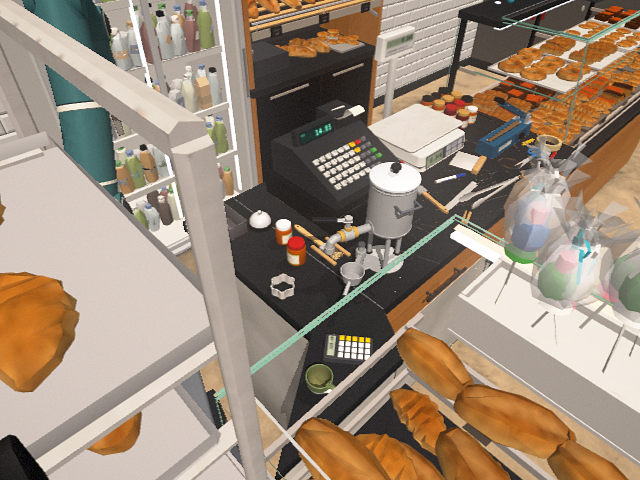

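Scene view: tank about (270,190), tap and spout about (310,225), cup (338,230), tab to the right up to (370,226). Side view: tank (390,200), spout (330,240), cup (352,272). I'll enlarge both.

Run:
```python
import cv2,numpy as np
a=cv2.imread("pics/scene0.png")[180:270,250:390]
b=cv2.imread("pics/side0.png")[195:305,290:430]
r=lambda i:cv2.resize(i,None,fx=5.7,fy=5.7,interpolation=cv2.INTER_CUBIC)
cv2.imwrite("pics/cs.png",r(a));cv2.imwrite("pics/cd.png",cv2.resize(b,None,fx=5.4,fy=5.4,interpolation=cv2.INTER_CUBIC))
```

```text
(no output)
```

View pics/cs.png

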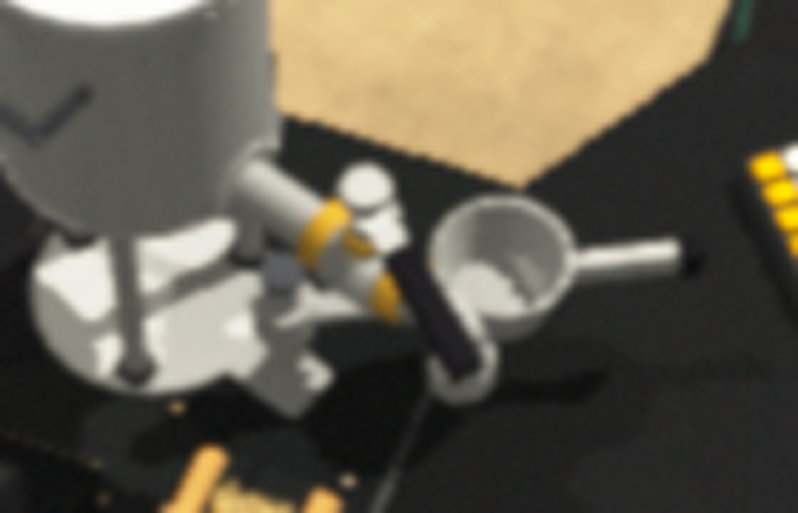

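View pics/cd.png

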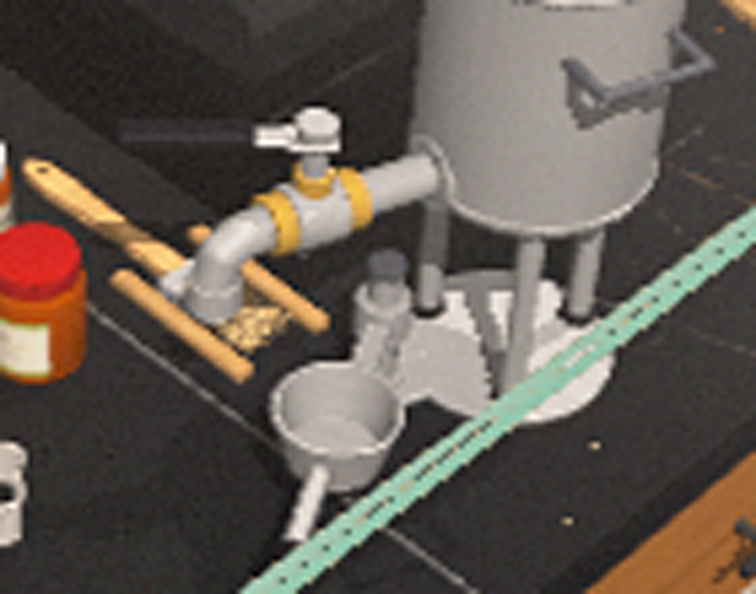

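Scene crop: stem cap (367,187), sleeve from (402,258) to (465,362), cup rim centred (504,255), stud (690,258), pivot cap (280,275). Side crop: stem cap (318,122), sleeve from (252,135) to (123,133), rim (338,410), stud (293,545), pivot cap (387,265), spout mouth (212,300). Next I triangulate them.

```bash
cat > h.py <<'E'
import numpy as np
from plant import calibration
def ray(n,u,v,c=None):
    c=c or calibration(n);d=c["T"][:3,:3]@np.array([(u-c["cx"])/c["fx"],-(v-c["cy"])/c["fy"],-1]);return c["T"][:3,3],d/np.linalg.norm(d)
def tri(rs):
    A=sum(np.eye(3)-np.outer(d,d) for o,d in rs);b=sum((np.eye(3)-np.outer(d,d))@o for o,d in rs)
    p=np.linalg.solve(A,b);return p,[np.linalg.norm(np.cross(d,p-o)) for o,d in rs]
def plane(r,z): o,d=r;return o+d*(z-o[2])/d[2]
E
python3 - <<'E'
from h import *
S=lambda x,y:ray("scene",x/5.7+250-.4,y/5.7+180-.4)
D=lambda x,y:ray("side",x/5.4+290-.4,y/5.4+195-.4)
P={"stemcap":((367,187),(318,122)),"sl0":((402,258),(252,135)),"sl1":((465,362),(123,133)),"rim":((504,255),(338,410)),"tabend":((690,258),(293,545)),"pivcap":((280,275),(387,265))}
for k,(a,b) in P.items():
    p,e=tri([S(*a),D(*b)]);print(k,p.round(4),np.round(e,4))
k=tri([ray("scene",268,154),ray("side",396.5,168)]);print("knob",k)
print("mouth",plane(D(212,300),.112),"rim S,D",plane(S(504,255),.092),plane(D(338,410),.092))
print("sl1 S,D",plane(S(465,362),.212),plane(D(123,133),.206))
for n,u,v,z,c in(("jarnear",319,295,.077,"scene"),("jarfar",293,324,.071,"scene"),("cutter",366,297,.03,"scene"),("calc",398,220,.018,"scene")): print(n,plane(ray(c,u,v),z).round(3))
E
```

```text
stemcap [ 0.5778 -0.153   0.2151] [0.0011 0.0011]
sl0 [ 0.5485 -0.1376  0.2062] [0.0002 0.0002]
sl1 [ 0.4936 -0.1089  0.2091] [0.0025 0.0025]
rim [ 0.5519 -0.2284  0.0929] [0.0017 0.0017]
tabend [ 0.4869 -0.2873  0.082 ] [0.0021 0.0021]
pivcap [ 0.6283 -0.1535  0.099 ] [0.0014 0.0014]
knob (array([ 0.71435034, -0.15742159,  0.33159462]), [np.float64(0.001361442401127002), np.float64(0.0013614424011269965)])
mouth [ 0.52357014 -0.14592661  0.112     ] rim S,D [ 0.55397201 -0.22953803  0.092     ] [ 0.55058022 -0.22791863  0.092     ]
sl1 S,D [ 0.4952495  -0.10819371  0.212     ] [ 0.49253595 -0.10619818  0.206     ]
jarnear [ 0.476 -0.035  0.077]
jarfar [0.483 0.064 0.071]
cutter [ 0.386 -0.121  0.03 ]
calc [ 0.448 -0.387  0.018]
```

Run:
```python
from h import *
print("glass corner",tri([ray("scene",405,53),ray("side",459,216)]))
# top edge line: plane from scene line, intersect with side rays
o,d1=ray("scene",405,53);_,d2=ray("scene",638,104);n=np.cross(d1,d2)
for u,v in((459,216),(380,275),(300,333),(218,394)):
    p,d=ray("side",u,v);print(p+d*(n@(o-p))/(n@d))
for u,v in((383,188),(345,210),(500,240),(372,345)):print(plane(ray("scene",u,v),0).round(3))
psi=np.radians(-2.8);R=np.array([[np.cos(psi),-np.sin(psi)],[np.sin(psi),np.cos(psi)]])
stem=np.array([.578,-.152])
print("tool centre for the corner contact")
for t in(1.3,1.14,.9,.7,.5,.3,.15,0):
    u=np.array([-np.sin(t),np.cos(t)]);nn=np.array([-np.cos(t),-np.sin(t)])
    c=.082*u+.009*nn-np.array([.010,.018]);print(t,(stem+R@c).round(4))
```

```text
glass corner (array([ 0.57692897, -0.5037553 ,  0.46412032]), [np.float64(0.0040092399685792085), np.float64(0.004009239968579191)])
[ 0.58563243 -0.4998366   0.46121075]
[ 0.36936323 -0.5600617   0.4670616 ]
[ 0.20797869 -0.60344066  0.47257498]
[ 0.08013673 -0.63903536  0.47603783]
[ 0.551 -0.473  0.   ]
[ 0.598 -0.336 -0.   ]
[ 0.181 -0.513  0.   ]
[ 0.306 -0.031  0.   ]
tool centre for the corner contact
1.3 [ 0.4865 -0.1523]
1.14 [ 0.4902 -0.1396]
0.9 [ 0.4995 -0.1222]
0.7 [ 0.5103 -0.1097]
0.5 [ 0.5233 -0.0996]
0.3 [ 0.538  -0.0923]
0.15 [ 0.5499 -0.0888]
0 [ 0.5621 -0.0871]
```

Run:
```python
from h import *
for u,v in((210,398),(268,262),(75,345),(240,470)):print(plane(ray("scene",u,v),0).round(3),plane(ray("scene",u,v),.15).round(3))
```

```text
[0.548 0.311 0.   ] [0.501 0.324 0.15 ]
[ 0.671 -0.063  0.   ] [ 0.609 -0.004  0.15 ]
[0.913 0.414 0.   ] [0.822 0.415 0.15 ]
[0.386 0.389 0.   ] [0.358 0.393 0.15 ]
```

Call:
step_arm(translation=[[0, 0, -0.9], [-0.6, -0.76, 0], [-0.6, -0.76, 0], [-0.6, -0.76, 0], [-0.6, -0.76, 0], [-0.6, -0.76, 0], [-0.6, -0.76, 0], [-0.6, -0.76, 0]], dr=[[0, 0, -0.178], [0, 0, 0], [0, 0, 0], [0, 0, 0], [0, 0, 0], [0, 0, 0], [0, 0, 0], [0, 0, 0]], gripper=[0, 0, 0, 0, 0, 0, 0, 0])

```text
time: 1.1
position: [0.383, 0.3004, 0.2685]
tool_rot: [180.0, 0.0, 177.2]
wrist_force: [0.6, -0.3, -0.1]
width: 0.151
grasp_force: 0.0
```

Call:
step_arm(translation=[[-0.23, -0.97, 0], [-0.23, -0.97, 0], [-0.23, -0.97, 0], [-0.23, -0.97, 0], [-0.23, -0.97, 0], [-0.23, -0.97, 0], [-0.23, -0.97, 0], [-0.23, -0.97, 0]], dr=[[0, 0, 0], [0, 0, 0], [0, 0, 0], [0, 0, 0], [0, 0, 0], [0, 0, 0], [0, 0, 0], [0, 0, 0]], gripper=[0, 0, 0, 0, 0, 0, 0, 0])

```text
time: 2.1
position: [0.4698, -0.1699, 0.2686]
tool_rot: [180.0, 0.0, 177.2]
wrist_force: [2.3, -0.2, -0.3]
width: 0.004
grasp_force: 0.0
```

Run:
```python
from plant import *
import cv2,numpy as np,pickle
s=get_state();c=calibration("wrist");cv2.imwrite("pics/w1.png",snapshot("wrist")[:,:,::-1]);pickle.dump(c,open("w1.pkl","wb"))
print(s["position"],s["tool_rot"],s["width"],s["wrist_force"]);print({k:np.round(v,4).tolist() for k,v in c.items()})
```

```text
[ 0.46982526 -0.16989708  0.26864277] [1.79977351e+02 2.85936851e-02 1.77228412e+02] 0.003907909233781047 [ 2.27076702 -0.15799402 -0.25120487]
{'fx': 350.4565, 'fy': 350.4565, 'cx': 322.3199, 'cy': 242.5002, 'T': [[0.0483, -0.9656, -0.2556, 0.3976], [0.9988, 0.0469, 0.0117, -0.1664], [0.0007, -0.2558, 0.9667, 0.4385], [0.0, 0.0, 0.0, 1.0]]}
```

View pics/w1.png

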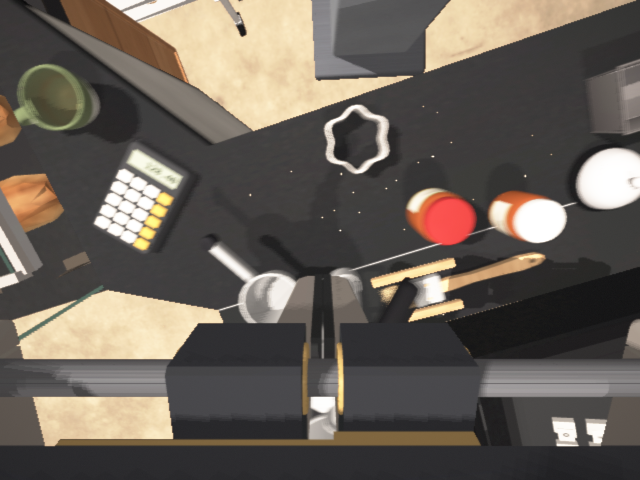

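The wrist view shows the closed fingertips at (322,275), the black sleeve at (403,290) to the right of them, the cup at (268,297) and the stud at (210,242). The fingers are on the correct side of the sleeve, so I'll go down and approach.

Call:
step_arm(translation=[[0, 0, 0.7], [0, 0, 0.7], [-0.13, 0.15, 0], [-0.13, 0.15, 0], [-0.06, 0.1, 0], [-0.06, 0.1, 0]], dr=[[0, 0, 0], [0, 0, 0], [0, 0, 0], [0, 0, 0], [0, 0, 0], [0, 0, 0]], gripper=[0, 0, 0, 0, 0, 0])

```text
time: 2.9
position: [0.4952, -0.1387, 0.1857]
tool_rot: [180.0, 0.1, 177.2]
wrist_force: [0.4, 0.1, 0.1]
width: 0.005
grasp_force: 0.0
```

Call:
step_arm(translation=[[-0.03, 0.1, 0], [-0.03, 0.1, 0], [-0.03, 0.1, 0], [-0.03, 0.1, 0]], dr=[[0, 0, 0], [0, 0, 0], [0, 0, 0], [0, 0, 0]], gripper=[0, 0, 0, 0])

```text
time: 3.4
position: [0.5023, -0.1157, 0.1845]
tool_rot: [-180.0, -0.0, 177.2]
wrist_force: [-0.2, -3.5, 0.2]
width: 0.003
grasp_force: 1.4
```

Call:
step_arm(translation=[[-0.06, 0.08, 0], [-0.07, 0.08, 0], [-0.07, 0.08, 0], [-0.07, 0.07, 0], [-0.08, 0.06, 0], [-0.08, 0.05, 0], [-0.08, 0.04, 0]], dr=[[0, 0, 0], [0, 0, 0], [0, 0, 0], [0, 0, 0], [0, 0, 0], [0, 0, 0], [0, 0, 0]], gripper=[0, 0, 0, 0, 0, 0, 0])

```text
time: 4.28
position: [0.5344, -0.0893, 0.1845]
tool_rot: [180.0, -0.0, 177.2]
wrist_force: [-1.3, -1.9, 0.2]
width: 0.005
grasp_force: 1.4
```

Call:
step_arm(translation=[[-0.08, 0.03, 0], [-0.08, 0.02, 0], [-0.08, 0.01, 0], [-0.07, 0, 0]], dr=[[0, 0, 0], [0, 0, 0], [0, 0, 0], [0, 0, 0]], gripper=[0, 0, 0, 0])

```text
time: 4.78
position: [0.5531, -0.086, 0.1843]
tool_rot: [179.9, -0.1, 177.2]
wrist_force: [-2.9, 2.3, 0.1]
width: 0.002
grasp_force: 1.6
```

Now small steps until the force rises at the stop.

Call:
step_arm(translation=[[-0.04, 0, 0], [-0.03, 0, 0], [-0.03, 0, 0]], dr=[[0, 0, 0], [0, 0, 0], [0, 0, 0]], gripper=[0, 0, 0])

```text
time: 5.15
position: [0.5591, -0.0872, 0.1845]
tool_rot: [180.0, -0.0, 177.2]
wrist_force: [-2.7, 2.7, 0.3]
width: 0.004
grasp_force: 1.6
```

Call:
step_arm(translation=[[-0.02, 0, 0], [-0.02, 0, 0]], dr=[[0, 0, 0], [0, 0, 0]], gripper=[0, 0])

```text
time: 5.4
position: [0.5614, -0.0872, 0.1845]
tool_rot: [180.0, -0.0, 177.2]
wrist_force: [-3.0, 3.2, 0.6]
width: 0.005
grasp_force: 1.8
```

Call:
step_arm(translation=[[-0.02, 0, 0], [-0.02, 0, 0]], dr=[[0, 0, 0], [0, 0, 0]], gripper=[0, 0])

```text
time: 5.65
position: [0.5624, -0.0871, 0.1845]
tool_rot: [179.9, -0.2, 177.2]
wrist_force: [-10.9, 4.6, 5.0]
width: 0.005
grasp_force: 5.1
```

Call:
step_arm(translation=[[-0.02, 0, 0], [-0.02, 0, 0]], dr=[[0, 0, 0], [0, 0, 0]], gripper=[0, 0])

```text
time: 5.9
position: [0.5624, -0.0871, 0.1844]
tool_rot: [179.9, -0.5, 177.2]
wrist_force: [-16.8, 5.1, 11.0]
width: 0.005
grasp_force: 8.7
```

The tap met its stop where predicted, at x = 0.562. I'll back off, lift, and move round to the outer side of the tab.

Call:
step_arm(translation=[[0.15, 0, 0], [0.6, 0, 0], [0.6, 0, 0], [0, 0, -0.95], [-0.25, -0.92, 0], [-0.25, -0.92, 0], [-0.25, -0.92, 0], [-0.25, -0.92, 0]], dr=[[0, 0, 0], [0, 0, 0], [0, 0, 0], [0, 0, 0], [0, 0, 0], [0, 0, 0], [0, 0, 0], [0, 0, 0]], gripper=[0, 0, 0, 0, 0, 0, 0, 0])

```text
time: 6.9
position: [0.5359, -0.3102, 0.2425]
tool_rot: [-179.8, 0.2, 177.2]
wrist_force: [0.7, -0.2, -0.0]
width: 0.003
grasp_force: 0.0
```

Call:
step_arm(translation=[[0, 0, 0], [0, 0, 0], [0, 0, 0], [0, 0, 0], [0, 0, 0]], dr=[[0, 0, -0.163], [0, 0, -0.163], [0, 0, -0.163], [0, 0, -0.163], [0, 0, -0.163]], gripper=[0, 0, 0, 0, 0])

```text
time: 7.52
position: [0.5353, -0.3084, 0.2417]
tool_rot: [-179.8, -0.1, -135.9]
wrist_force: [0.7, -1.2, -1.2]
width: 0.008
grasp_force: 0.0
```

Run:
```python
from plant import *
import cv2,numpy as np,pickle
s=get_state();c=calibration("wrist");w=snapshot("wrist")[:,:,::-1];pickle.dump(c,open("w2.pkl","wb"))
print(s["position"],s["tool_rot"],s["joint_pos"].round(1),s["wrist_force"])
d=cv2.resize(snapshot("scene")[180:270,250:390,::-1],None,fx=2.8,fy=2.8,interpolation=cv2.INTER_CUBIC)
w=w.copy();out=np.zeros((590,640,3),np.uint8);out[:330]=w[0:330];out[335:335+d.shape[0],:d.shape[1]]=d;cv2.imwrite("pics/w2.png",out)
```

```text
[ 0.53533295 -0.30841204  0.24166348] [-1.79780900e+02 -9.91053690e-02 -1.35942425e+02] [ 12.7  22.4  18.5  96.2  -7.6  62.5 167.5] [ 0.70260892 -1.16285692 -1.24495146]
```

View pics/w2.png

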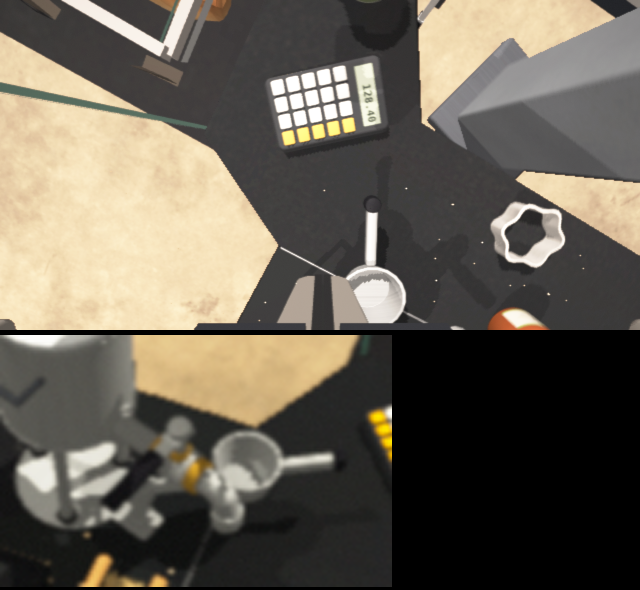

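The wrist view shows the tab from (370,262) to the stud at (372,204), with the fingertips at about (320,275) on its outer side. The scene crop shows the handle square across the pipe. Joint 7 is at its limit, so I turn back slightly now and then measure the tab.

Call:
step_arm(translation=[[0, 0, 0]], dr=[[0, 0, 0.15]], gripper=[0])

```text
time: 7.75
position: [0.5345, -0.3092, 0.2423]
tool_rot: [-179.8, 0.1, -145.1]
wrist_force: [-0.4, -0.1, -0.7]
width: 0.006
grasp_force: 0.0
```

Run:
```python
from h import *
import pickle
from plant import get_state
c=pickle.load(open("w2.pkl","rb"))
P=np.array([.629,-.153])
st,e=tri([ray("",372,204,c),ray("scene",690/5.7+250-.4,258/5.7+180-.4)]);print("stud 2view",st,e)
for u,v,z in((372,204,.082),(370.5,262,.082),(373.5,295,.092)):
    p=plane(ray("",u,v,c),z);d=p[:2]-P;print(p.round(4),np.hypot(*d),np.degrees(np.arctan2(d[1],d[0]))%360-177.2)
s=get_state();print(s["position"],s["tool_rot"],s["joint_pos"].round(2))
```

```text
stud 2view [ 0.4863716  -0.28961728  0.07686644] [np.float64(0.0001074854139728541), np.float64(0.00010748541397290959)]
[ 0.4864 -0.2906  0.082 ] 0.19816402106375006 46.78715226747562
[ 0.5273 -0.2502  0.082 ] 0.1406678354091439 46.517816455320116
[ 0.5475 -0.2269  0.092 ] 0.10998287516686506 45.005511800796114
[ 0.53449282 -0.30924562  0.24230489] [-1.79844209e+02  7.96016489e-02 -1.45126163e+02] [ 11.4   22.42  20.44  96.28  -8.63  62.67 159.25]
```

Call:
step_arm(translation=[[0, 0, 0.75], [0, 0, 0.75], [0, 0, 0.75], [0, 0, 0.75], [0, 0.12, 0], [0, 0.12, 0], [0, 0.06, 0], [0, 0.06, 0]], dr=[[0, 0, 0], [0, 0, 0], [0, 0, 0], [0, 0, 0], [0, 0, 0], [0, 0, 0], [0, 0, 0], [0, 0, 0]], gripper=[0, 0, 0, 0, 0, 0, 0, 0])

```text
time: 8.75
position: [0.523, -0.2898, 0.0634]
tool_rot: [-179.8, 0.1, -144.7]
wrist_force: [0.7, 1.5, -0.1]
width: 0.004
grasp_force: 0.0
```

Call:
step_arm(translation=[[0.03, 0.05, 0], [0.03, 0.05, 0], [0, 0.05, 0], [0, 0.05, 0]], dr=[[0, 0, 0], [0, 0, 0], [0, 0, 0], [0, 0, 0]], gripper=[0, 0, 0, 0])

```text
time: 9.25
position: [0.5119, -0.282, 0.0616]
tool_rot: [-180.0, -0.0, -144.7]
wrist_force: [-0.5, -0.8, 0.2]
width: 0.003
grasp_force: 0.3
```

Call:
step_arm(translation=[[0.015, 0.12, 0], [0.01, 0.12, 0], [0.005, 0.12, 0], [0, 0.12, 0], [0, 0.12, 0], [0, 0.12, 0]], dr=[[0, 0, 0], [0, 0, 0], [0, 0, 0.041], [0, 0, 0.041], [0, 0, 0.041], [0, 0, 0.041]], gripper=[0, 0, 0, 0, 0, 0])

```text
time: 10.0
position: [0.4866, -0.2461, 0.0615]
tool_rot: [180.0, -0.0, -154.2]
wrist_force: [0.4, -1.7, 0.1]
width: 0.009
grasp_force: 0.3
```

```bash
cat > g.py <<'E'
from h import *
from plant import get_state
s=get_state();d=s["position"][:2]-np.array([.629,-.153]);print(s["position"].round(4),"r",np.hypot(*d).round(4),"ang",(np.degrees(np.arctan2(d[1],d[0]))%360-177.2).round(2),"yaw-",(s["tool_rot"][2]%360-177.2).round(2),s["wrist_force"].round(1),s["joint_pos"].round(0))
E
python3 g.py
```

```text
[ 0.4866 -0.2461  0.0615] r 0.1701 ang 35.98 yaw- 28.63 [ 0.4 -1.7  0.1] [  9.  30.  19. 114. -14.  39. 152.]
```

Call:
step_arm(translation=[[0.015, 0.12, 0], [0.015, 0.12, 0], [0.015, 0.12, 0], [0.015, 0.12, 0], [0.01, 0.12, 0], [0.01, 0.12, 0], [0.01, 0.12, 0], [0.01, 0.12, 0]], dr=[[0, 0, 0.041], [0, 0, 0.041], [0, 0, 0.041], [0, 0, 0.041], [0, 0, 0.041], [0, 0, 0.041], [0, 0, 0.041], [0, 0, 0.041]], gripper=[0, 0, 0, 0, 0, 0, 0, 0])

```text
time: 11.0
position: [0.4636, -0.1933, 0.0616]
tool_rot: [180.0, -0.0, -173.0]
wrist_force: [0.9, -0.5, 0.5]
width: 0.009
grasp_force: 0.3
```

```bash
python3 g.py
python3 - <<'E'
from plant import *
import cv2,numpy as np,pickle
pickle.dump(calibration("wrist"),open("w3.pkl","wb"));w=snapshot("wrist")[:,:,::-1]
cv2.imwrite("pics/w3full.png",w);a=cv2.resize(w[130:320,240:450],None,fx=3,fy=3,interpolation=cv2.INTER_CUBIC)
cv2.imwrite("pics/w3.png",a)
E
```

```text
[ 0.4636 -0.1933  0.0616] r 0.1702 ang 16.48 yaw- 9.84 [ 0.9 -0.5  0.5] [ -0.  27.  23. 120. -18.  37. 132.]
```

View pics/w3.png

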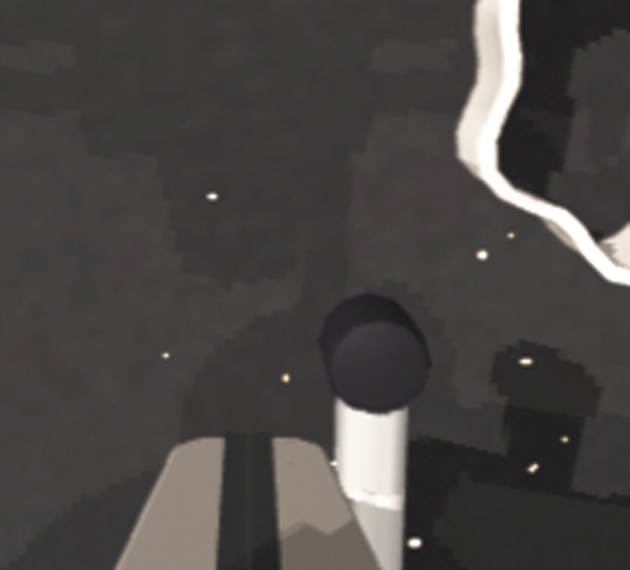

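The stud's top is at (366,252) in the wrist image, and the fingertip touches the left side of the tab. I compute the angle from the stud.

Run:
```python
from h import *
import pickle
c=pickle.load(open("w3.pkl","rb"));P=np.array([.629,-.153])
for z in(.078,.082,.086):
    p=plane(ray("",366.3,252,c),z);d=p[:2]-P;print(p.round(4),np.hypot(*d),np.degrees(np.arctan2(d[1],d[0]))%360-177.2)
```

```text
[ 0.4342 -0.1765  0.078 ] 0.19620536595721075 9.688850384271035
[ 0.4331 -0.1772  0.082 ] 0.19737707638016808 9.842339910387608
[ 0.432  -0.1779  0.086 ] 0.19855018655413606 9.994016765087167
```

Call:
step_arm(translation=[[0.01, 0.1, 0], [0.01, 0.1, 0], [0.01, 0.1, 0], [0.01, 0.1, 0], [0, 0, 0]], dr=[[0, 0, 0.035], [0, 0, 0.035], [0, 0, 0.035], [0, 0, 0.035], [0, 0, 0]], gripper=[0, 0, 0, 0, 0])

```text
time: 11.68
position: [0.4598, -0.1695, 0.0615]
tool_rot: [180.0, -0.0, 179.2]
wrist_force: [1.1, 0.1, -0.1]
width: 0.005
grasp_force: 0.0
```

```bash
python3 g.py
python3 - <<'E'
from plant import *
import cv2,numpy as np,pickle
pickle.dump(calibration("wrist"),open("w4.pkl","wb"));w=snapshot("wrist")[:,:,::-1];sd=snapshot("side")[:,:,::-1]
cv2.imwrite("pics/side4.png",sd)
a=cv2.resize(w[200:320,300:430],(520,480),interpolation=cv2.INTER_CUBIC)[:300]
b=cv2.resize(sd[205:305,300:400],(400,400),interpolation=cv2.INTER_CUBIC)[100:400]
cv2.imwrite("pics/w4.png",np.vstack([a,np.hstack([b,np.zeros((300,120,3),np.uint8)])]))
E
```

```text
[ 0.4598 -0.1695  0.0615] r 0.17 ang 8.36 yaw- 1.99 [ 1.1  0.1 -0.1] [ -5.  26.  26. 122. -19.  36. 123.]
```

View pics/w4.png

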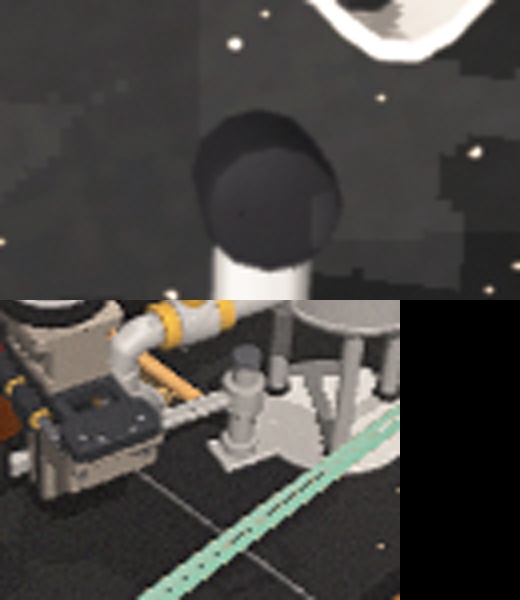

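The stud's top is at (369,252) in the wrist image, and the gripper hides the cup in the side view.

Run:
```python
from h import *
import pickle
c=pickle.load(open("w4.pkl","rb"));P=np.array([.629,-.153])
p=plane(ray("",368.7,251.7,c),.082);d=p[:2]-P;print(p.round(4),np.hypot(*d),np.degrees(np.arctan2(d[1],d[0]))%360-177.2)
```

```text
[ 0.4316 -0.1484  0.082 ] 0.19741212658414475 1.4527698380248637
```

Call:
step_arm(translation=[[0.0, 0.03, 0], [0, 0.02, 0], [0, 0, 0], [0, -0.4, 0], [0.2, -0.4, 0], [0.9, 0, 0], [0.7, 0, 0], [0, 0, 0]], dr=[[0, 0, 0.01], [0, 0, 0.01], [0, 0, 0], [0, 0, 0], [0, 0, 0], [0, 0, 0], [0, 0, 0], [0, 0, 0]], gripper=[0, 0, 0, 0, 0, 0, 0, 0])

```text
time: 12.78
position: [0.3475, -0.2107, 0.0615]
tool_rot: [179.9, -0.1, 177.8]
wrist_force: [0.5, 0.8, -0.3]
width: 0.003
grasp_force: 0.0
```

```bash
python3 g.py
python3 - <<'E'
from plant import *
import cv2,numpy as np,pickle
pickle.dump(calibration("wrist"),open("w5.pkl","wb"));w=snapshot("wrist")[:,:,::-1];sd=snapshot("side")[:,:,::-1];sc=snapshot("scene")[:,:,::-1]
for n,i in(("w5f",w),("side5",sd),("scene5",sc)):cv2.imwrite(f"pics/{n}.png",i)
b=cv2.resize(sd[205:305,300:400],(390,390),interpolation=cv2.INTER_CUBIC)
a=cv2.resize(sc[185:285,270:370],(390,390),interpolation=cv2.INTER_CUBIC)
cv2.imwrite("pics/v5.png",np.hstack([a,b]))
E
```

```text
[ 0.3475 -0.2107  0.0615] r 0.2874 ang 14.39 yaw- 0.58 [ 0.5  0.8 -0.3] [  3.  20.  27. 132. -18.  31. 132.]
```

View pics/v5.png

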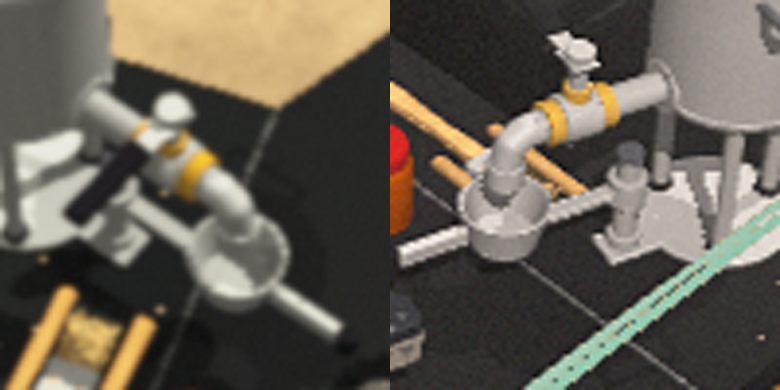

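In the left (scene) half the handle is shut, the rim is centred near (239,254), the spout end near (241,228), and the stud at (347,340). In the right (side) half the rim is centred near (503,205) and the spout mouth near (505,190). Next is the angle error.

Run:
```python
from h import *
S=lambda x,y:ray("scene",x/3.9+270-.4,y/3.9+185-.4)
D=lambda x,y:ray("side",(x-390)/3.9+300-.4,y/3.9+205-.4)
print("rim",plane(S(239,254),.092),plane(D(503,205),.092),tri([S(239,254),D(503,205)]))
print("mouth",plane(S(241,228),.112),plane(D(504.5,190),.112),tri([S(241,228),D(504.5,190)]))
st=plane(S(347,340),.082);pc,_=tri([ray("scene",299.1-.4,228.2-.4),ray("side",361.7-.4,244-.4)]);print("stud",st,"piv",pc)
# project expected geometry at angle 0 in both views
def proj(n,p):
    c=calibration(n);q=np.linalg.inv(c["T"])@np.append(p,1);return np.array([c["cx"]+c["fx"]*q[0]/-q[2],c["cy"]-c["fy"]*q[1]/-q[2]])
off={"scene":lambda q:(q-[270,185]+.4)*3.9,"side":lambda q:(q-[300,205]+.4)*3.9+[390,0]}
P=np.array([.629,-.153])
for a in(-2,0,2):
    t=np.radians(177.2+a);e=np.array([np.cos(t),np.sin(t)])
    for n in off: print(a,n,"rim",off[n](proj(n,[*(P+.105*e),.092])).round(1),"mouth",off[n](proj(n,[*(P+.105*e),.112])).round(1),"stud",off[n](proj(n,[*(P+.197*e),.082])).round(1))
```

```text
rim [ 0.5234607  -0.15304167  0.092     ] [ 0.5197135  -0.15216058  0.092     ] (array([ 0.52146799, -0.15223417,  0.09244565]), [np.float64(0.0017870591272319584), np.float64(0.0017870591272321028)])
mouth [ 0.52764089 -0.16021728  0.112     ] [ 0.51748295 -0.15720613  0.112     ] (array([ 0.5220405 , -0.15774138,  0.11364923]), [np.float64(0.0048701458470174555), np.float64(0.0048701458470174)])
stud [ 0.431086   -0.14644867  0.082     ] piv [ 0.62833291 -0.15351925  0.09923508]
-2 scene rim [230.3 262.4] mouth [231.1 247.2] stud [336.6 349.5]
-2 side rim [503.2 196.2] mouth [503.9 175.9] stud [385.1 241.6]
0 scene rim [233.7 258.8] mouth [234.6 243.5] stud [343.  342.4]
0 side rim [505.4 199.4] mouth [506.1 179.1] stud [388.9 247.9]
2 scene rim [237.  255.1] mouth [237.9 239.8] stud [349.  335.2]
2 side rim [507.8 202.5] mouth [508.5 182.2] stud [393.  254.1]
```

Call:
step_arm(translation=[[0, 0, -0.8], [0, 0, -0.8], [0, 0, -0.8], [0, 0, -0.8], [-0.83, -0.22, 0], [-0.83, -0.22, 0], [-0.83, -0.22, 0], [0, 0, 0]], dr=[[0, 0, 0], [0, 0, 0], [0, 0, 0], [0, 0, 0], [0, 0, 0], [0, 0, 0], [0, 0, 0], [0, 0, 0]], gripper=[0, 0, 0, 0, 0, 0, 0, 0])

```text
time: 13.92
position: [0.5021, -0.2559, 0.2524]
tool_rot: [-179.8, -0.1, 178.1]
wrist_force: [-1.2, 0.5, -0.0]
width: 0.005
grasp_force: 0.0
```

```bash
python3 g.py
python3 - <<'E'
from plant import *
import cv2,pickle
pickle.dump(calibration("wrist"),open("wa.pkl","wb"));cv2.imwrite("pics/wa.png",snapshot("wrist")[:,:,::-1])
E
```

```text
[ 0.5021 -0.2559  0.2524] r 0.1634 ang 41.85 yaw- 0.95 [-1.2  0.5 -0. ] [ -5.  18.  36. 104. -11.  62. 123.]
```

Call:
step_arm(translation=[[0, 0.9, 0], [0, 0.9, 0], [0, 0.9, 0], [0, 0.6, 0], [0, 0, 0]], dr=[[0, 0, 0], [0, 0, 0], [0, 0, 0], [0, 0, 0], [0, 0, 0]], gripper=[0, 0, 0, 0, 0])

```text
time: 14.6
position: [0.505, -0.0551, 0.2539]
tool_rot: [179.9, 0.0, 178.3]
wrist_force: [0.9, -1.0, -0.2]
width: 0.004
grasp_force: 0.0
```

```bash
python3 g.py
python3 - <<'E'
from plant import *
import cv2,pickle,numpy as np
from h import *
pickle.dump(calibration("wrist"),open("wb.pkl","wb"));cv2.imwrite("pics/wb.png",snapshot("wrist")[:,:,::-1])
out=[]
for n in "ab":
    c=pickle.load(open(f"w{n}.pkl","rb"));q=np.linalg.inv(c["T"])@[.50,-.152,.1,1]
    u=int(c["cx"]+c["fx"]*q[0]/-q[2]);v=int(c["cy"]-c["fy"]*q[1]/-q[2]);x0=max(0,min(u-65,510));y0=max(0,min(v-95,290));print(n,u,v,"crop0",x0,y0)
    out.append(cv2.resize(cv2.imread(f"pics/w{n}.png")[y0:y0+190,x0:x0+130],(390,570),interpolation=cv2.INTER_CUBIC))
cv2.imwrite("pics/vab.png",np.hstack(out))
E
```

```text
[ 0.505  -0.0551  0.2539] r 0.158 ang -35.51 yaw- 1.09 [ 0.9 -1.  -0.2] [-24.  11.  30. 111.  -6.  60.  97.]
a 433 223 crop0 368 128
b 219 226 crop0 154 131
```

View pics/vab.png

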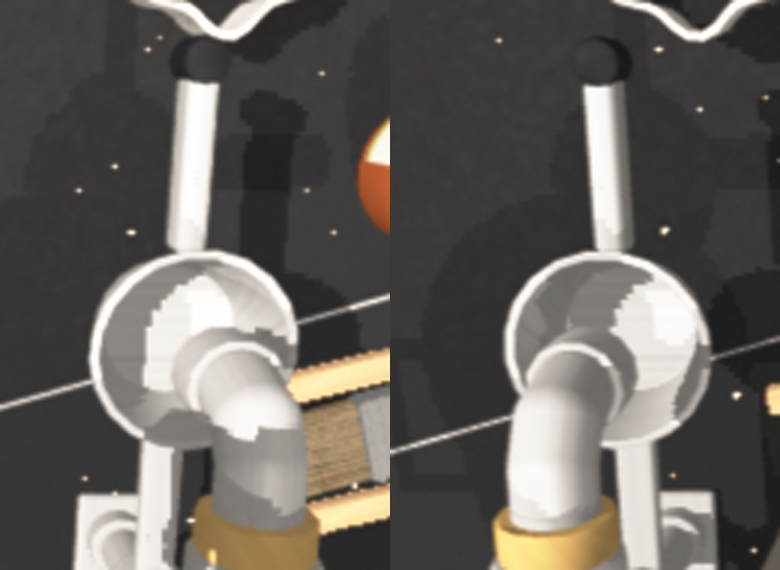

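Left half (crop at 368,128, 3x): rim centred (194,350), spout mouth about (220,376), stud (201,60). Right half (crop at 154,131): rim centred (608,349), mouth about (589,376), stud (602,61).

Run:
```python
from h import *
import pickle
ca,cb=(pickle.load(open(f"w{n}.pkl","rb")) for n in "ab")
A=lambda x,y:ray("",x/3+368-.33,y/3+128-.33,ca)
B=lambda x,y:ray("",(x-390)/3+154-.33,y/3+131-.33,cb)
for k,a,b,z in(("rim",(194,350),(608,349),.092),("mouth",(220,376),(589,376),.112),("stud",(201,60),(602,61),.082)):
    print(k,tri([A(*a),B(*b)]),plane(A(*a),z)[:2].round(4),plane(B(*b),z)[:2].round(4))
```

```text
rim (array([ 0.52228775, -0.14947537,  0.09191828]), [np.float64(1.5456785310743655e-05), np.float64(1.5456785310898002e-05)]) [ 0.5222 -0.1495] [ 0.5223 -0.1495]
mouth (array([ 0.52391628, -0.1489478 ,  0.11657938]), [np.float64(8.854275122811934e-05), np.float64(8.854275122820004e-05)]) [ 0.5252 -0.1474] [ 0.5254 -0.1504]
stud (array([ 0.43115892, -0.14662691,  0.07545296]), [np.float64(6.241453158180004e-06), np.float64(6.24145315811532e-06)]) [ 0.4311 -0.1486] [ 0.4312 -0.1449]
```

```bash
python3 -c "
from plant import *
print(sign_off())"
```

```text
the job is handed in; nothing more can be done
None
```

The tap handle is shut against its stop, and the drip cup is back under the spout, about 0.5 mm off sideways by the last two wrist views. The job was handed in at about 15 s with the arm clear of everything; joint 7 read 167.5° against its 167.45° limit for a moment before I turned it back.

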